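Stand a flanged spindle on the rotary table by way of the tilting V-block cradle

TASK

Lay the flanged spindle in the two V-blocks of the lowered cradle, flange end against or just short of the foot plate, let go of it, and tip the cradle with its lever until it is fully upright on its stop. Then take the standing spindle by its neck and set it down gently on its flange in the middle of the rotary table, with the whole flange inside the ring scribed near the middle of the table's top. Leave the measuring tools lying around undisturbed.

Things in the scene. Friction and masses are not known exactly. Their poses are not given: they have to be found in the camera images.
- spindle: Turned metal spindle, 188 mm long, about 0.4 kg: square flange 48x48x10 mm, then round body 32 mm dia. x 132 mm, then neck 24 mm dia. x 46 mm. Origin on the axis, 80 mm from the flange's outer face (balance point); z along the axis from flange to neck, x and y square to the flange sides. Starts lying on the bench on a side of the flange, neck sloping down 3.5 degrees; does not roll.
- spindle_foot (a point): Centre of the spindle's outer flange face, on which it stands; same axes as the spindle. In the upright cradle the flange rests on the foot plate, 40 mm above the bench, and sits under the first V-block: the spindle is lifted 5 to 10 mm, drawn out of the Vs (along z of cradle_seat) by 30 to 50 mm, and only then raised.
- spindle_top (a point): Centre of the spindle's neck end face, 188 mm from spindle_foot; same axes as the spindle.
- cradle (a joint): Angle of the L-shaped cradle about its hinge: 0 = lowered, bed level (its start); 1.57 = upright on its stop, bed vertical, foot plate level. Friction hinge, 0.4 N m, damped; pushing the bar over takes 3 to 10 N. Let go early it falls back; past about 60 degrees it stays where it is left and has to be pressed on down to the stop, where it stays.
- tilt_base: Fixed grey base of the cradle, plate 262x108x10 mm on the bench. Origin on the bench straight below the hinge pin, whose centre is 40 mm up; x level, the way the bed points when lowered; y along the pin; z up. The plate reaches from x = -97 to +165 mm.
- cradle_seat (a point): Where the flange face centre of a fully seated spindle lies: on the foot plate's inner face, 50 mm above the pin when lowered. Turns with the cradle: x from the foot plate along the bed (up when upright), y along the pin, z out of the Vs (up when lowered; level, to the lever's side, when upright). Foot plate 66 mm wide, 10 mm thick, reaching 38 mm past this point in z.
- vb_foot (a point): First V-block, fixed on the bed: from 24 to 58 mm along x of cradle_seat (the flange goes in the 0 to 24 mm gap before it). 34 mm long, 45 mm wide, 34 mm high; V 30 mm wide at the top. Its top is 8 mm, the bed's top 42 mm, below the seated spindle's axis. Origin under its centre; axes as cradle_seat.
- vb_head (a point): Second V-block, same as the first, from 102 to 136 mm along x of cradle_seat; the 58 to 102 mm gap between the two is free for the fingers down to the bed. The bed (52 mm wide) ends at 140 mm. A seated spindle's neck, 142 to 188 mm, stands clear beyond this block.
- lever_bar (a point): Centre of the cross bar (14 mm dia., 80 mm long, parallel to the pin) on the lever, a 10 mm rod continuing the foot plate. Lowered: 150 mm above the pin and 5 mm behind it (away from the bed), 190 mm over the bench. To tip the cradle push the bar away from the bed: it swings over and down about the pin, ending 150 mm from it and 35 mm above the bench. Axes as cradle_seat.
- table_top (a point): Centre of the rotary table's flat top: plain steel disc of 132 mm dia. on a grey base, fixed, not turning; top 50 mm above the bench, z up. Scribed on it: a ring of 90 mm dia. (the one meant), one of 121 mm near the rim, a centre mark of 15 mm.
- caliper: Bystander: vernier caliper 72 x 220 x 9 mm lying loose on the bench; origin under its centre.
- micrometer: Bystander: outside micrometer 50 x 137 x 13 mm lying loose on the bench; origin under its centre.
- ring_gauge: Bystander: steel ring gauge 61 mm diameter, 16 mm high, lying loose on the bench; origin under its centre.

How it is judged:
By the outcome, as a careful person would: the job done as asked, in the order asked, and still so for the second after the job is handed in, with the robot touching nothing.
It also fails if it takes over 72 s, if anything falls off the work surface, if the arm or the gripper's body presses on something with over 40 N, if the wrist force passes 120 N, or if a joint passes its speed limit or range.

ROBOT

A 7-joint arm with a two-finger parallel gripper is mounted at the origin on a cart in front of the work surface, level with it; the furniture and walls round the work are solid. World frame = base frame: x ahead of the robot, y to its left, z up, the work surface at z = 0. Lengths are in m, angles in rad, forces in N, time in s.
With the tool pointing down it reaches from about 0.425 to 0.875 m from the base axis. Payload 4.7 kg.
Tool frame: the origin (TCP) lies at the very end of the fingers, on their centre line; the grasp point (between the pads) lies pinch_z behind it (pinch_z is the distance from the TCP to the grasp point, in m); z points along the fingers, y is the line along which they close (so a half turn about z gives the same grasp; the last joint's range is limited). The gripper opens to 87 mm and grips with 3 to 60 N. Pads are 19 mm wide; open, the fingers measure 117 mm over their backs; the gripper's body (75 mm by 190 mm) begins 51 mm behind the grasp point.
Start: joints at [-1.28, 0.321, -0.07, 1.45, 0.023, 1.371, -0.057], TCP at [0.178, 0.625, 0.223] pointing down, gripper open.
Joint ranges: [-2.86, 2.86], [-0.3, 2.09], [-1.38, 1.24], [0.06, 2.45], [-1.56, 4.7], [0.09, 2.05], [-2.69, 2.69]. Speed limits (rad/s): [2.57, 2.57, 3.14, 3.14, 3.14, 3.14, 3.14].

INTERFACE

Orientations are given as a rotation vector (axis times angle).
In Python, from bench import * gives the robot as it stands.
- The arm moves only by the shell command python3 -m handwheel 'ROWS' [FORCE]. ROWS is JSON, a list that holds one entry, the list of rows, each a list of 7 numbers: the shift along the tool's x, y, z in cm, then the turn, a rotation vector about the tool's x, y, z in degrees, then the finger opening in cm, from 0 to 8.7. In form: [[[x, y, z, rx, ry, rz, hand], ...]]. A call has 1 to 10 rows; each row is the pose to reach, as a shift and turn from the pose commanded when the call began, along the tool's axes at that moment; what a row does not reach only later rows make up. A row lasts 1/8 s, in which the tool goes at most 62.5 mm and 10.7 degrees, less where a joint would pass 70% of its speed; a pose out of reach is approached as far as the arm can. A call with a gripper value outside its range is refused whole. The fingers move at their own pace and stop on an object; FORCE is the grip in N (left out, the last holds). Time passes only in rows, so rows that repeat a pose let the fingers close. It gives the time, the measured TCP pose, the force, the opening and the grip force at its end, in the units of the state.
- read_state(): the state, without advancing time (a new reading comes with each control period).
- get_image(name): name is "scene" or "top"; returns the picture (420x560x3 uint8, red, green, blue); there is no depth.
- camera_params(name): a dict with "fovy" (degrees; the focal length in pixels is half the picture's height over the tangent of half this angle, whatever the lens; pixels are square), "cx", "cy" (the principal point, pixels), "R" (3x3) and "t" (3): a world point X has camera coordinates R X + t. Camera axes: x right, y down, z forward; pixel columns grow to the right and rows downward; lengths in m; the calibration is good to about 2 mm. A picture is of the moment at which its call begins. camera_params takes no time and is no camera call.
- sign_off(): hands the job in; it is judged then, once.
The state is a dict: "time_s": time; "joints": joint angles; "joint_vel": joint speeds; "tau": joint torques, N m; "position": TCP position; "tool_rot": TCP orientation; "force": force on the tool from outside, world axes, zero at the start; "ft_torque": the same for the moment, N m; "finger_gap": finger opening in m; "finger_force": force on a finger pad.
Only numpy, scipy, OpenCV 4.12 (cv2) and the standard library are available. Lean on these libraries where they do the work, as an engineer would, in place of code of your own. Each camera call takes 0.05 s, during which the arm holds its last target. There are 200 camera calls.

## Working session

There is one attempt and no reset: what is moved stays moved. The work goes in short steps, Python scripts to look and compute and a shell command to move; the robot and the scene stay as the last step left them, time stands still between calls to the robot, and variables do not carry over. Pictures are saved under pics/ and viewed, at most 10 in all, crops included, and the job is handed in when it is done.

```bash
mkdir -p pics; python3 - <<'E'
from bench import *
import cv2
s=read_state();print({k:s[k] for k in s})
for n in("scene","top"):
    im=get_image(n);cv2.imwrite(f"pics/{n}0.png",im[:,:,::-1]);print(n,camera_params(n))
E
ls
```

```text
{'time_s': 0.0, 'joints': array([-1.27991174,  0.32184934, -0.07003596,  1.45169865,  0.02261726,
        1.37080235, -0.056913  ]), 'joint_vel': array([ 6.43170756e-04,  7.64049365e-04, -2.64629729e-05, -3.50423054e-04,
       -2.77839627e-04, -6.78700977e-04,  1.50232244e-03]), 'tau': array([-2.52382924e-04, -4.91293931e+01, -4.04205183e-01, -3.12534785e+01,
       -6.39248779e-02,  4.32810572e-02,  1.88705289e-04]), 'position': array([0.17755047, 0.6246905 , 0.22143217]), 'tool_rot': array([-4.33404584e-01, -3.11140988e+00,  3.08921187e-03]), 'force': array([-0.6768489 ,  0.30785488, -0.99488884]), 'ft_torque': array([ 0.03463585, -0.00929956, -0.02261646]), 'finger_force': 0.0, 'finger_gap': 0.08693622345924899}
scene {'fovy': 57.885972709158864, 'cx': 275.16325647742286, 'cy': 203.3751905450504, 'R': array([[ 0.56310849, -0.82626854, -0.01375257],
       [-0.61503305, -0.40791857, -0.67478647],
       [ 0.5519449 ,  0.38843627, -0.73788487]]), 't': array([-0.44360477,  0.31521013,  0.74150461])}
top {'fovy': 45.420904168995264, 'cx': 277.41177987209085, 'cy': 211.1108552825447, 'R': array([[ 0.01211673, -0.9997849 , -0.01683259],
       [-0.99824559, -0.01111895, -0.05815599],
       [ 0.05795632,  0.01750771, -0.99816559]]), 't': array([-0.18664798,  0.50720911,  1.5156844 ])}
pics
```

View pics/scene0.png

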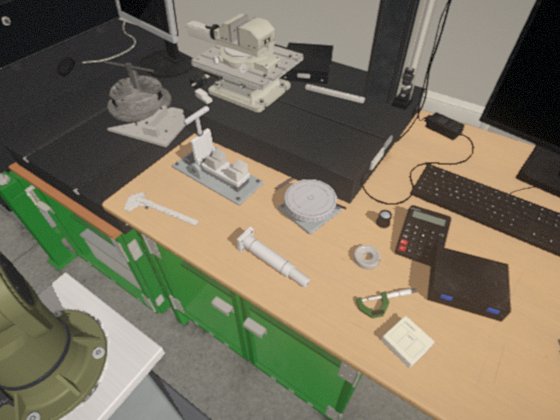

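View pics/top0.png

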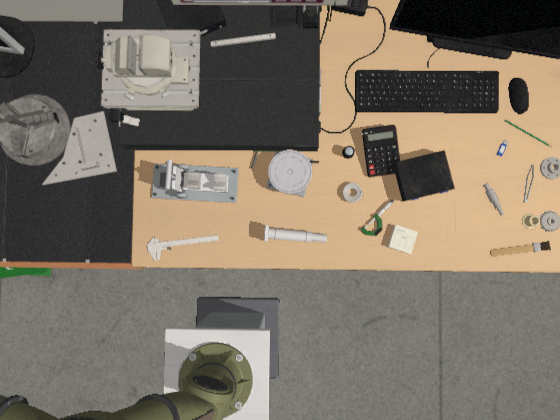

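Scene: the cradle is at about (215,170), its lever at (200,115), the spindle runs from (245,240) to (305,280), and the table is at (310,200). Top: the spindle flange is at (267,233) with the neck end at (326,238). The cradle is at (195,182) with its foot plate on the left, and the table is at (290,172). The caliper (185,243), ring (348,191) and micrometer (377,218) all lie clear. I'll zoom in next.

```bash
python3 - <<'E'
import cv2
a=cv2.imread("pics/top0.png")[140:260,140:340];cv2.imwrite("pics/c1.png",cv2.resize(a,None,fx=4,fy=4,interpolation=cv2.INTER_CUBIC))
a=cv2.imread("pics/scene0.png")[80:290,120:350];cv2.imwrite("pics/c2.png",cv2.resize(a,None,fx=2.8,fy=2.8,interpolation=cv2.INTER_CUBIC))
E
```

```text
(no output)
```

View pics/c1.png

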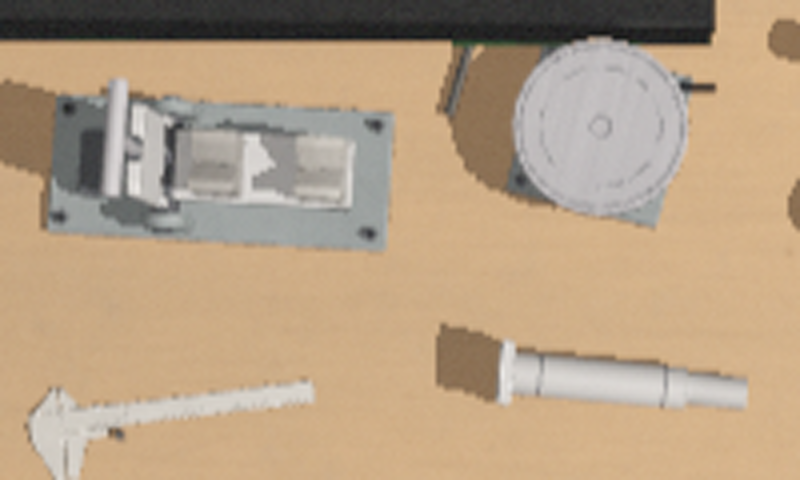

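View pics/c2.png

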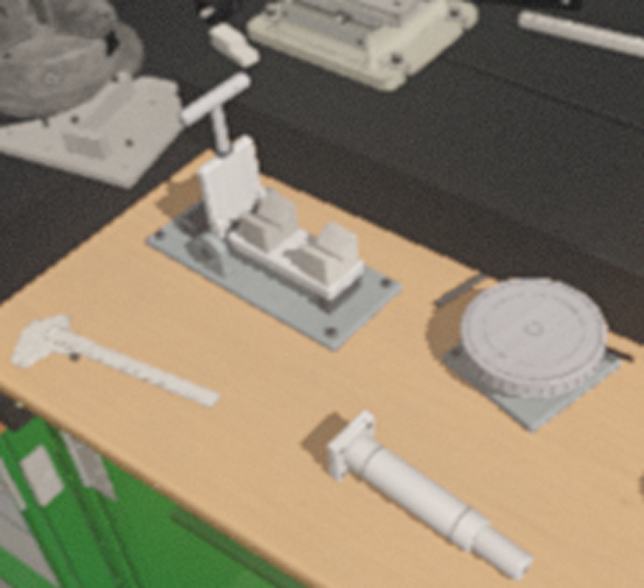

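The plate, bar, table and spindle can all be picked out clearly in both crops. In top-crop pixels, the bar runs (118,80)-(111,195) and the table centre is (600,127). The spindle axis runs (502,372)-(746,392). Next I'll turn these into positions.

```bash
cat > h.py <<'E'
import numpy as np, cv2
from bench import *
from scipy.spatial.transform import Rotation as Rn
def cam(n):
    c=camera_params(n);f=210/np.tan(np.radians(c["fovy"]/2))
    K=np.array([[f,0,c["cx"]],[0,f,c["cy"]],[0,0,1]]);return K,np.array(c["R"]),np.array(c["t"])
def ray(n,p,z):
    K,R,t=cam(n);C=-R.T@t;d=R.T@np.linalg.inv(K)@np.array([p[0],p[1],1.]);return C+d*(z-C[2])/d[2]
def tri(pt,ps):
    P=[];
    for n in("top","scene"):
        K,R,t=cam(n);P.append(K@np.c_[R,t])
    X=cv2.triangulatePoints(P[0],P[1],np.array(pt,float),np.array(ps,float));return (X[:3]/X[3]).ravel()
def proj(n,X):
    K,R,t=cam(n);x=K@(R@np.array(X)+t);return x[:2]/x[2]
E
python3 - <<'E'
from h import *
np.set_printoptions(precision=4,suppress=True)
try:
    print("pinch",pinch_z)
except NameError: 
    import bench;print([k for k in dir(bench) if k[0]!='_'])
c1=lambda u,v:(u/4+140-.375,v/4+140-.375); c2=lambda u,v:(u/2.8+120-.3,v/2.8+80-.3)
print("plate");
q=[ray("top",c1(*p),.01) for p in((57,95),(393,113),(385,250),(45,232))]
for i in range(4):print(q[i],np.linalg.norm(q[i]-q[i-1]))
print("bar",ray("top",c1(118,80),.19),ray("top",c1(111,195),.19),tri(c1(115,137),c2(215,100)))
print("table",ray("top",c1(600,127),.05),tri(c1(600,127),c2(534,328)),ray("scene",c2(534,328),.05))
print("sp foot",ray("top",c1(502,372),.0245),"top",ray("top",c1(746,392),.013))
print("neck end scene",ray("scene",c2(519,563),.013))
print("plate scene",[ray("scene",c2(*p),.01) for p in((148,240),(335,348),(400,287))])
print("black box corner",tri(c1(713,42),(357,192)))
# mask-based
im=cv2.imread("pics/top0.png");hsv=cv2.cvtColor(im,cv2.COLOR_BGR2HSV)
m=((hsv[...,1]<45)&(hsv[...,2]>120)).astype(np.uint8)
n,l,st,ce=cv2.connectedComponentsWithStats(m[140:260,140:380])
for i in range(1,n):
    if st[i,4]>60:
        pts=cv2.findNonZero((l==i).astype(np.uint8));print(st[i],ce[i]+140,cv2.minAreaRect(pts))
E
```

```text
pinch 0.0187
plate
[0.6527 0.202  0.01  ] 0.10621714441941982
[ 0.6413 -0.0576  0.01  ] 0.2598515608231642
[ 0.5357 -0.0532  0.01  ] 0.10567835182421965
[0.5467 0.2085 0.01  ] 0.2619093152972489
bar [0.6361 0.1124 0.19  ] [0.5575 0.1153 0.19  ] [0.5977 0.1134 0.1887]
table [ 0.6265 -0.2164  0.05  ] [ 0.6267 -0.2172  0.0517] [ 0.6291 -0.2177  0.05  ]
sp foot [ 0.4432 -0.1446  0.0245] top [ 0.4305 -0.3295  0.013 ]
neck end scene [ 0.4324 -0.3229  0.013 ]
plate scene [array([0.549 , 0.2019, 0.01  ]), array([ 0.5363, -0.0564,  0.01  ]), array([ 0.6376, -0.0598,  0.01  ])]
black box corner [ 0.6913 -0.3045  0.0638]
[ 128    9   45   48 1602] [290.1673 171.8627] ((149.8529510498047, 31.088232040405273), (43.89894104003906, 43.89894104003906), 14.03624439239502)
[  12   20   87   43 2427] [199.9658 183.2452] ((54.91828918457031, 40.807395935058594), (84.7720947265625, 38.549781799316406), 3.5763344764709473)
[202  43  20  19 251] [351.8167 192.1315] ((211.5, 52.0), (18.0, 19.0), 90.0)
[124  85  63  17 620] [292.6887 235.0387] ((155.09791564941406, 93.27889251708984), (62.188987731933594, 15.07372760772705), 1.5074357986450195)
[  7  95  72  25 558] [173.7348 244.129 ] ((42.649696350097656, 107.14032745361328), (22.182008743286133, 71.25324249267578), 88.15238952636719)
```

```bash
cat >> h.py <<'E'
np.set_printoptions(precision=4,suppress=True)
H=np.array([.5956,.1089]); D=np.array([-.0405,-.9992])   # hinge, bed direction
def frame(ax,slope=0.,sgn=1):
    "tool x = sgn*axis (level dir ax sloping down by slope deg), y level, z down"
    s=np.radians(slope);a=np.array([ax[0]*np.cos(s),ax[1]*np.cos(s),-np.sin(s)]);a/=np.linalg.norm(a)
    y=np.cross([0,0,-1.],a);y/=np.linalg.norm(y);R=np.c_[a,y,np.cross(a,y)]
    return R@np.diag([sgn,sgn,1])
def move(p,R):
    s=read_state();R0=Rn.from_rotvec(s["tool_rot"]).as_matrix();
    print("shift cm",100*R0.T@(np.array(p)-s["position"]),"turn",np.degrees(Rn.from_matrix(R0.T@R).as_rotvec()))
E
python3 - <<'E'
from h import *
s=read_state();print(Rn.from_rotvec(s["tool_rot"]).as_matrix())
for g in(1,-1):
    R=frame((-.0685,-.9976),3.5,g);move((.438,-.223,.12),R);move((.438,-.223,.005),R)
E
```

```text
[[-0.9619  0.2733 -0.0004]
 [ 0.2733  0.9619 -0.0017]
 [-0.0001 -0.0017 -1.    ]]
shift cm [-48.2213 -74.4111  10.2903] turn [  -3.1904   -2.6089 -101.8969]
shift cm [-48.2202 -74.3911  21.7903] turn [  -3.1904   -2.6089 -101.8969]
shift cm [-48.2213 -74.4111  10.2903] turn [-2.4645  3.0138 78.0382]
shift cm [-48.2202 -74.3911  21.7903] turn [-2.4645  3.0138 78.0382]
```

```bash
python3 -m handwheel '[[[-10,-8,-5,0,0,-12,8.7],[-20,-16,-10,0,0,-24,8.7],[-30,-24,-10,0,0,-40,8.7],[-41,-33,-10,0,0,-60,8.7],[-41,-33,-10,0,0,-60,8.7],[-41,-33,-10,0,0,-60,8.7],[-41,-33,-10,0,0,-60,8.7],[-41,-33,-10,0,0,-60,8.7],[-41,-33,-10,0,0,-60,8.7],[-41,-33,-10,0,0,-60,8.7]]]'
python3 - <<'E'
from h import *
R=frame((-.0685,-.9976),3.5,1);move((.438,-.223,.12),R)
E
```

```text
time_s: 1.35
position: [0.4843, 0.1908, 0.3228]
tool_rot: [-1.167, 2.916, -0.002]
force: [-0.4, 1.2, -0.0]
finger_gap: 0.0871
finger_force: 0.0
shift cm [ 31.9006 -26.7334  20.3254] turn [ -1.3905  -3.3689 -42.4363]
```

```bash
python3 -m handwheel '[[[4,-3.3,0,0,0,-6,8.7],[12,-10,0,0,0,-16,8.7],[22,-18,5,0,0,-28,8.7],[31.9,-26.7,12,-1.4,-3.4,-42.4,8.7],[31.9,-26.7,18,-1.4,-3.4,-42.4,8.7],[31.9,-26.7,20.3,-1.4,-3.4,-42.4,8.7],[31.9,-26.7,20.3,-1.4,-3.4,-42.4,8.7],[31.9,-26.7,20.3,-1.4,-3.4,-42.4,8.7],[31.9,-26.7,20.3,-1.4,-3.4,-42.4,8.7]]]'
python3 - <<'E'
from h import *
R=frame((-.0685,-.9976),3.5,1);move((.438,-.223,.005),R)
im=get_image("top");cv2.imwrite("pics/t1.png",im[:,:,::-1])
im=get_image("scene");cv2.imwrite("pics/s1.png",cv2.resize(im[:,:,::-1][60:340,150:430],None,fx=2,fy=2))
E
```

```text
time_s: 2.48
position: [0.4594, -0.0004, 0.1639]
tool_rot: [2.076, -2.356, 0.022]
force: [-0.6, 1.3, 0.1]
finger_gap: 0.0869
finger_force: 0.0
shift cm [22.1911 -0.5378 16.1216] turn [-0.6247 -4.1046 -3.2985]
```

View pics/s1.png

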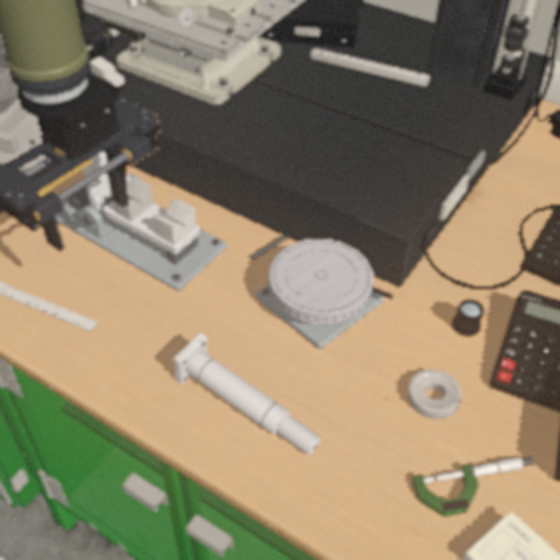

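The picture shows the gripper stopped short, above and beside the cradle at about (70,190), with nothing touched. I'll carry on to above the spindle.

```bash
python3 -m handwheel '[[[4,0,0,0,-2,-2,8.7],[9,-0.2,0,0,-4,-3.3,8.7],[14,-0.4,0,-0.6,-4.1,-3.3,8.7],[19,-0.5,0,-0.6,-4.1,-3.3,8.7],[22,-0.5,2,-0.6,-4.1,-3.3,8.7],[22,-0.5,6,-0.6,-4.1,-3.3,8.7],[22,-0.5,8,-0.6,-4.1,-3.3,8.7],[22,-0.5,8,-0.6,-4.1,-3.3,8.7],[22,-0.5,8,-0.6,-4.1,-3.3,8.7]]]'
python3 - <<'E'
from h import *
R=frame((-.0685,-.9976),3.5,1);move((.438,-.223,.005),R)
E
```

```text
time_s: 3.7
position: [0.4293, -0.0365, 0.08]
tool_rot: [2.054, -2.371, 0.072]
force: [0.2, -0.1, 0.3]
finger_gap: 0.087
finger_force: 0.0
shift cm [18.0829 -3.2724  8.2044] turn [-1.9064 -5.4298 -4.2171]
```

```bash
python3 - <<'E'
from h import *
s=read_state();print(s["joints"],s["joint_vel"])
R0=Rn.from_rotvec(s["tool_rot"]).as_matrix();print(R0)
E
```

```text
[-1.3512 -0.3007  1.2413  2.1915  0.374   1.0576  2.691 ] [ 0.0742 -0.0016 -0.005   0.138   0.0524 -0.1488  0.0003]
[[-0.1431 -0.9893  0.0272]
 [-0.9892  0.142  -0.0368]
 [ 0.0325 -0.0322 -0.999 ]]
```

```bash
python3 -m handwheel '[[[0,-2,-5,0,0,0,8.7],[0,-6,-11,0,0,10,8.7],[2,-10,-17,0,0,20,8.7],[4,-10,-23,0,0,30,8.7],[5,-10,-25,0,0,40,8.7],[5,-10,-25,0,0,50,8.7],[5,-10,-25,0,0,60,8.7],[5,-10,-25,0,0,70,8.7],[5,-10,-25,0,0,80,8.7],[5,-10,-25,0,0,80,8.7]]]'
python3 - <<'E'
from h import *
print(read_state()["joints"])
R=frame((-.0685,-.9976),3.5,-1);move((.438,-.223,.12),R)
E
```

```text
time_s: 4.95
position: [0.5148, -0.0909, 0.3353]
tool_rot: [-0.051, 3.113, -0.059]
force: [0.4, 0.4, -0.0]
finger_gap: 0.0874
finger_force: 0.0
[-1.0499 -0.0905  1.096   1.6336  0.1164  1.5201  1.6453]
shift cm [  8.6924 -12.1219  21.7868] turn [-3.2936  5.6205 95.7863]
```

```bash
python3 -m handwheel '[[[1,-3,0,0,0,10,8.7],[2,-6,0,0,1,20,8.7],[4,-9,0,0,2,30,8.7],[6,-12.1,2,-1,3,40,8.7],[8.7,-12.1,4,-2,4,50,8.7],[8.7,-12.1,6,-2.5,5,60,8.7],[8.7,-12.1,8,-3.3,5.6,70,8.7],[8.7,-12.1,10,-3.3,5.6,80,8.7],[8.7,-12.1,12,-3.3,5.6,90,8.7],[8.7,-12.1,12,-3.3,5.6,95.8,8.7]]]'
python3 - <<'E'
from h import *
print(read_state()["joints"])
R=frame((-.0685,-.9976),3.5,-1);move((.438,-.223,.06),R)
E
```

```text
time_s: 6.2
position: [0.4338, -0.2187, 0.2162]
tool_rot: [-2.267, -2.111, -0.067]
force: [-0.5, 0.5, 0.1]
finger_gap: 0.087
finger_force: 0.0
[-0.7046 -0.081   1.1287  1.8639  0.0172  1.3359  0.3468]
shift cm [-1.3557  0.4901 15.5687] turn [-0.1326 -0.0018 -0.1461]
```

```bash
python3 -m handwheel '[[[-0.7,0.2,5,0,0,0,8.7],[-1.4,0.5,10,0,0,0,8.7],[-1.4,0.5,14,0,0,0,8.7],[-1.4,0.5,15.6,0,0,0,8.7],[-1.4,0.5,15.6,0,0,0,8.7],[-1.4,0.5,15.6,0,0,0,8.7]]]'
python3 - <<'E'
from h import *
R=frame((-.0685,-.9976),3.5,-1);move((.438,-.223,.005),R)
a=get_image("top")[200:270,230:350,::-1];b=get_image("scene")[200:320,200:350,::-1]
cv2.imwrite("pics/g1.png",np.vstack([cv2.resize(a,(500,290),interpolation=2),cv2.resize(b,(500,300),interpolation=2)]))
E
```

```text
time_s: 6.95
position: [0.4408, -0.2241, 0.0627]
tool_rot: [-2.268, -2.115, -0.073]
force: [0.4, -0.8, -0.0]
finger_gap: 0.0873
finger_force: 0.0
shift cm [-0.261  -0.3075  5.7688] turn [ 0.1784 -0.0051 -0.0481]
```

View pics/g1.png

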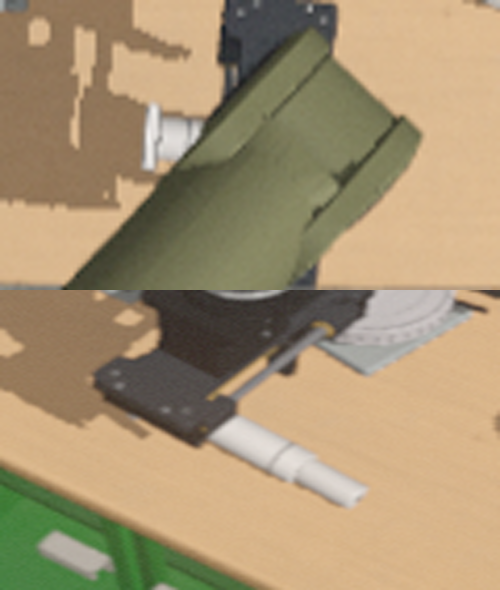

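The gripper straddles the body: the flange shows on the left at (165,135) and the neck on the right at (340,490). I'll go down and grip.

```bash
python3 -m handwheel '[[[-0.3,-0.3,3,0.2,0,0,8.7],[-0.3,-0.3,5,0.2,0,0,8.7],[-0.3,-0.3,5.7,0.2,0,0,8.7],[-0.3,-0.3,5.7,0.2,0,0,8.7],[-0.3,-0.3,5.7,0.2,0,0,5],[-0.3,-0.3,5.7,0.2,0,0,3],[-0.3,-0.3,5.7,0.2,0,0,2],[-0.3,-0.3,5.7,0.2,0,0,2],[-0.3,-0.3,5.7,0.2,0,0,2],[-0.3,-0.3,5.7,0.2,0,0,2]]]' 35
python3 -c "
from h import *
R=frame((-.0685,-.9976),3.5,-1);move((.438,-.223,.005),R)"
```

```text
time_s: 8.3
position: [0.4366, -0.2228, 0.004]
tool_rot: [-2.265, -2.111, -0.066]
force: [1.8, 0.6, -0.0]
finger_gap: 0.0348
finger_force: 2.5
shift cm [-0.002   0.1447 -0.098 ] turn [-0.1859 -0.0231 -0.1159]
```

```bash
python3 -m handwheel '[[[0,0,0,0,0,0,2],[0,0,0,0,0,0,2],[0,0,0,0,0,0,2],[0,0,0,0,0,0,2]]]' 35; python3 -m handwheel '[[[0,0,-1,0,0,0,2],[0,0,-4,0,0,0,2],[0,0,-9,0,0,0,2],[0,0,-14,0,0,0,2],[0,0,-18,0,0,0,2],[0,0,-18,0,0,0,2],[0,0,-18,0,0,0,2]]]'
python3 - <<'E'
from h import *
a=get_image("top")[190:280,210:370,::-1];b=get_image("scene")[130:330,180:350,::-1]
cv2.imwrite("pics/g2.png",np.hstack([cv2.resize(a,(440,248),interpolation=2),cv2.resize(b,(340,400),interpolation=2)[:248]*0+cv2.resize(b,(340,248))]))
cv2.imwrite("pics/g2s.png",cv2.resize(b,None,fx=3,fy=3,interpolation=2))
p=H+.080*D;R=frame(D,0,-1);print(p);move((*p,.19),R)
E
```

```text
time_s: 8.8
position: [0.437, -0.223, 0.0042]
tool_rot: [-2.266, -2.112, -0.067]
force: [2.4, -0.9, -1.2]
finger_gap: 0.0316
finger_force: 35.0
time_s: 9.68
position: [0.4349, -0.233, 0.1821]
tool_rot: [-2.263, -2.109, -0.064]
force: [-0.2, 0.9, -4.4]
finger_gap: 0.0311
finger_force: 35.0
[0.5924 0.029 ]
shift cm [27.2542 13.876   0.7572] turn [-0.3812 -3.5523 -1.7159]
```

View pics/g2s.png

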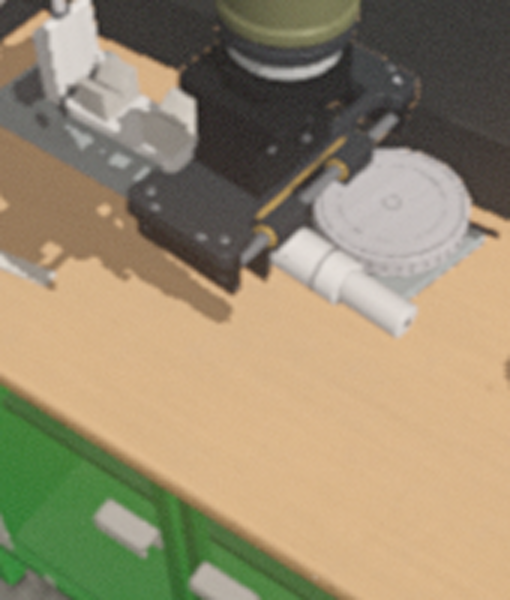

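The spindle is held and lifted. Its neck end face is centred near crop (404,318), which is scene pixel (314.5,236).

```bash
python3 - <<'E'
from h import *
s=read_state();R=Rn.from_rotvec(s["tool_rot"]).as_matrix()
X=ray("scene",(314.4,235.8),.191);print(X,R.T@(X-s["position"]))
for d in(.1,.108,.116):print(d,proj("scene",s["position"]+R@np.array([-d,0,-.0157])))
E
```

```text
[ 0.4281 -0.3366  0.191 ] [-0.1029  0.0006 -0.0156]
0.1 [312.9382 235.169 ]
0.108 [316.4842 237.4265]
0.116 [320.061  239.7036]
```

```bash
python3 -m handwheel '[[[2,2,-1,0,0,0,2],[6,6,-1,0,-1,0,2],[10,10,-1,0,-2,-1,2],[14,13.9,-1,-0.4,-3,-1.7,2],[18,13.9,0,-0.4,-3.6,-1.7,2],[22,13.9,0.7,-0.4,-3.6,-1.7,2],[24.5,13.9,0.7,-0.4,-3.6,-1.7,2],[25.7,13.9,0.7,-0.4,-3.6,-1.7,2],[25.7,13.9,0.7,-0.4,-3.6,-1.7,2],[25.7,13.9,0.7,-0.4,-3.6,-1.7,2]]]'
python3 - <<'E'
from h import *
print(read_state()["joints"])
R=frame(D,0,-1);p=H+.086*D;move((*p,.19),R);move((*p,.0745),R)
b=get_image("scene")[80:240,150:310,::-1]
cv2.imwrite("pics/g3.png",cv2.resize(b,None,fx=3.5,fy=3.5,interpolation=2))
E
```

```text
time_s: 11.02
position: [0.5929, 0.0108, 0.1919]
tool_rot: [2.265, 2.17, 0.002]
force: [-0.4, -0.0, -3.7]
finger_gap: 0.0312
finger_force: 35.0
[-0.9091  0.3289  1.0324  1.6741 -0.2894  1.3009  0.1337]
shift cm [ 1.213  -0.1354  0.1852] turn [ 0.2388  0.1467 -0.1463]
shift cm [ 1.2425 -0.1836 11.7351] turn [ 0.2388  0.1467 -0.1463]
```

View pics/g3.png

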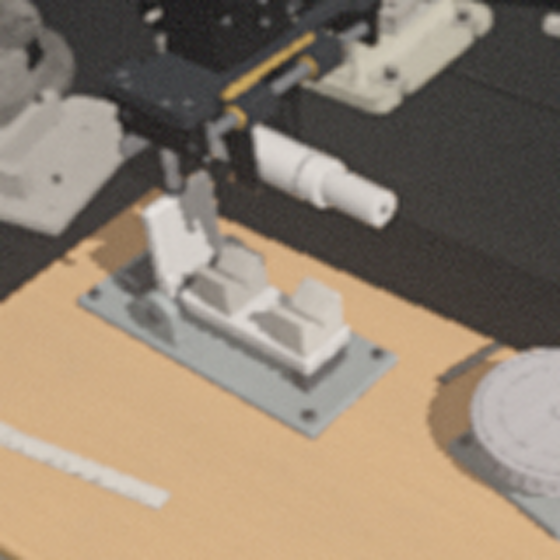

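The spindle hangs level over the cradle, with its neck end at crop (380,210), which is scene pixel (258.4,139.8).

```bash
python3 - <<'E'
from h import *
s=read_state();R=Rn.from_rotvec(s["tool_rot"]).as_matrix()
X=ray("scene",(258.4,139.8),.2076);print(X,R.T@(X-s["position"]))
E
python3 -m handwheel '[[[0.6,-0.1,0,0.2,0,0,2],[1.2,-0.2,1,0.2,0.1,-0.1,2],[1.2,-0.2,4,0.2,0.1,-0.1,2],[1.2,-0.2,7,0.2,0.1,-0.1,2],[1.2,-0.2,9,0.2,0.1,-0.1,2],[1.2,-0.2,9.8,0.2,0.1,-0.1,2],[1.2,-0.2,9.8,0.2,0.1,-0.1,2],[1.2,-0.2,9.8,0.2,0.1,-0.1,2]]]'
python3 - <<'E'
from h import *
R=frame(D,0,-1);p=H+.086*D;move((*p,.0745),R)
b=get_image("scene")[80:240,150:310,::-1]
cv2.imwrite("pics/g4.png",cv2.resize(b,None,fx=3.5,fy=3.5,interpolation=2))
E
```

```text
[ 0.5856 -0.0945  0.2076] [-0.1054 -0.0027 -0.0153]
time_s: 12.08
position: [0.5929, 0.0245, 0.0951]
tool_rot: [2.263, 2.177, 0.004]
force: [-0.5, 0.5, -4.2]
finger_gap: 0.0311
finger_force: 35.0
shift cm [-0.1615 -0.0811  2.0577] turn [ 0.1626 -0.042   0.0821]
```

```bash
python3 -m handwheel '[[[-0.1,-0.1,0.5,0,0,0,2],[-0.1,-0.1,1,0,0,0,2],[-0.1,-0.1,1.4,0,0,0,2],[-0.1,-0.1,1.6,0,0,0,2],[-0.1,-0.1,1.8,0,0,0,2],[-0.1,-0.1,1.8,0,0,0,2],[-0.1,-0.1,1.8,0,0,0,2]]]'
python3 - <<'E'
from h import *
R=frame(D,0,-1);p=H+.086*D;move((*p,.0745),R);print(read_state()["ft_torque"])
b=get_image("scene")[80:240,150:310,::-1]
cv2.imwrite("pics/g4.png",cv2.resize(b,None,fx=3.5,fy=3.5,interpolation=2))
E
```

```text
time_s: 13.0
position: [0.5918, 0.0235, 0.0764]
tool_rot: [2.263, 2.176, 0.003]
force: [2.3, -0.7, -3.1]
finger_gap: 0.0312
finger_force: 35.0
shift cm [-0.0568  0.0315  0.1884] turn [ 0.157  -0.0186  0.0796]
[-0.1217 -0.5108  0.0221]
```

View pics/g4.png

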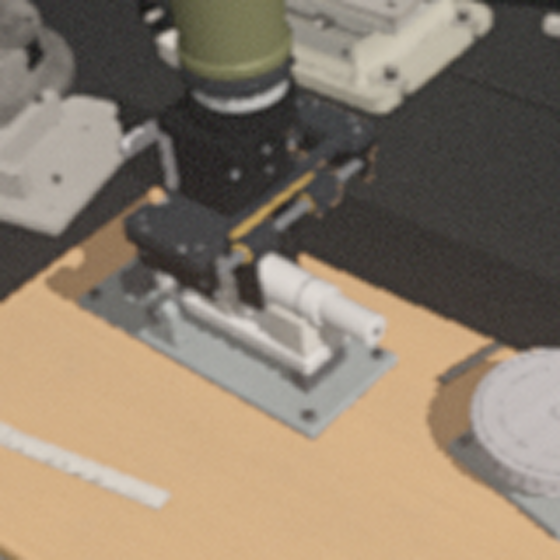

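It looks almost seated, with the neck beyond the head block at (375,328). I'll lower the last 2 mm with the grip eased, then release.

```bash
python3 -m handwheel '[[[0,0.1,0.1,0,0,0,2],[0,0.1,0.2,0,0,0,2],[0,0.1,0.25,0,0,0,2],[0,0.1,0.25,0,0,0,2]]]' 5
python3 -m handwheel '[[[0,0,0,0,0,0,3.6],[0,0,0,0,0,0,4.2],[0,0,0,0,0,0,5],[0,0,0,0,0,0,6],[0,0,0,0,0,0,7],[0,0,0,0,0,0,7],[0,0,0,0,0,0,7]]]'
```

```text
time_s: 13.55
position: [0.5932, 0.0235, 0.0742]
tool_rot: [2.263, 2.176, 0.004]
force: [3.9, 0.6, 2.9]
finger_gap: 0.0319
finger_force: 5.0
time_s: 14.42
position: [0.592, 0.0236, 0.0735]
tool_rot: [2.264, 2.177, 0.001]
force: [0.3, -0.1, -0.1]
finger_gap: 0.0694
finger_force: 0.0
```

```bash
python3 -m handwheel '[[[0,0,-2,0,0,0,7],[0,0,-6,0,0,0,7],[0,0,-11,0,0,0,7],[0,0,-16,0,0,0,7],[0,0,-18,0,0,0,5],[0,0,-18,0,0,0,4],[0,0,-18,0,0,0,4]]]'
python3 - <<'E'
from h import *
b=get_image("scene")[80:240,150:310,::-1]
cv2.imwrite("pics/g5.png",cv2.resize(b,None,fx=3.5,fy=3.5,interpolation=2))
R=frame(D,0,-1)
move((*(H+.022*D),.24),R);move((*(H+.022*D),.178),R);print(R)
for ph in(2,20,40,60,68):
    r=np.radians(ph);print(ph,100*(.15*np.sin(r)),100*(.04+.15*np.cos(r)))
E
```

```text
time_s: 15.3
position: [0.5909, 0.0237, 0.2521]
tool_rot: [-2.264, -2.177, 0.001]
force: [-0.5, -0.4, -0.4]
finger_gap: 0.0476
finger_force: 0.0
shift cm [6.3301 0.1462 1.1746] turn [-0.1122  0.0145  0.0876]
shift cm [6.3316 0.1584 7.3746] turn [-0.1122  0.0145  0.0876]
[[ 0.0405  0.9992  0.    ]
 [ 0.9992 -0.0405  0.    ]
 [ 0.      0.     -1.    ]]
2 0.5234924505375146 18.99086240528644
20 5.130302149885031 18.095389311788626
40 9.641814145298088 15.490666646784671
60 12.990381056766578 11.500000000000002
68 13.907757818501812 9.61909890123868
```

View pics/g5.png

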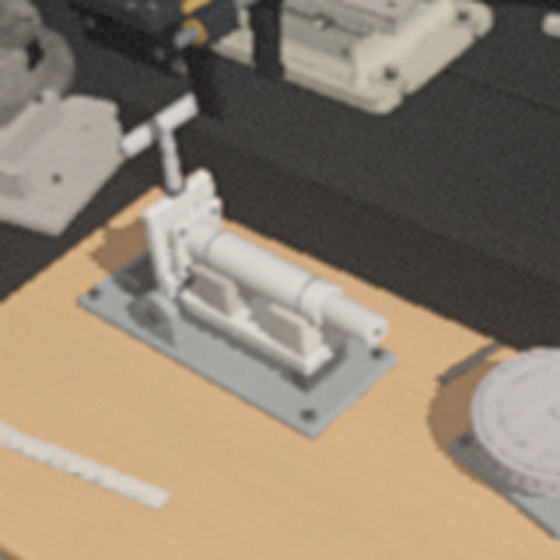

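The spindle is seated in both Vs, with the flange close to the foot plate at (185,240) and the fingers clear. Next is the lever.

```bash
python3 -m handwheel '[[[2.5,0.1,1,0,0,0,4],[5,0.2,3,0,0,0,4],[6.3,0.2,6,0,0,0,4],[6.3,0.2,7.4,0,0,0,4],[6.3,0.2,7.4,0,0,0,4],[6.3,0.2,7.4,0,0,0,4]]]'
python3 - <<'E'
from h import *
R=frame(D,0,-1)
move((*(H+.022*D),.178),R);print(read_state()["joints"])
E
```

```text
time_s: 16.1
position: [0.5969, 0.0857, 0.1803]
tool_rot: [2.265, 2.175, 0.003]
force: [0.2, -0.2, 0.5]
finger_gap: 0.0401
finger_force: 0.0
shift cm [ 0.1172 -0.2249  0.2263] turn [ 0.1228 -0.0153  0.0123]
[-0.9912  0.3621  1.0015  1.6618 -0.3159  1.2899  0.0289]
```

```bash
python3 -m handwheel '[[[0.6,-0.2,0.2,0,0,0,4],[1.5,-0.2,0.2,0,0,0,4],[2.7,-0.2,0.4,0,0,0,4],[4.2,-0.2,0.7,0,0,0,4],[5.8,-0.2,1.1,0,0,0,4],[7.4,-0.2,1.8,0,0,0,4],[9,-0.2,2.8,0,0,0,4],[10.4,-0.2,3.8,0,0,0,4],[11.6,-0.2,5,0,0,0,4],[11.6,-0.2,5,0,0,0,4]]]'
python3 - <<'E'
from h import *
s=read_state();R=frame(D,0,-1);u=s["position"][:2]-H
print("along lever side",-u@D*100,s["position"][2]*100,s["force"])
# targets phi 60, 68, 72
for b in((12.99,11.5),(13.9,9.62),(14.27,8.64)):
    move((*(H-D*(b[0]-1.65)/100),(b[1]-1.2)/100),R)
E
```

```text
time_s: 17.35
position: [0.5989, 0.2026, 0.1291]
tool_rot: [2.263, 2.177, -0.0]
force: [0.0, -1.6, -2.1]
finger_gap: 0.0399
finger_force: 0.5
along lever side 9.377870256835134 12.914115058190628 [ 0.0481 -1.6077 -2.0614]
shift cm [1.9647 0.0477 2.6125] turn [0.0508 0.0495 0.1123]
shift cm [2.8764 0.0478 4.4917] turn [0.0508 0.0495 0.1123]
shift cm [3.2472 0.0477 5.4714] turn [0.0508 0.0495 0.1123]
```

```bash
python3 -m handwheel '[[[1,0,1.2,0,0,0,4],[2,0,2.6,0,0,0,4],[2.6,0,3.6,0,0,0,4],[3,0,4.5,0,0,0,4],[3.4,0,5.4,0,0,0,4],[3.7,0,5.9,0,0,0,4],[3.7,0,5.9,0,0,0,4]]]'
python3 - <<'E'
from h import *
s=read_state();u=s["position"][:2]-H
print(-u@D*100,s["position"][2]*100,s["force"],s["joints"])
R=frame(D,0,-1)
b=get_image("scene")[60:240,120:310,::-1]
cv2.imwrite("pics/g6.png",cv2.resize(b,None,fx=3,fy=3,interpolation=2))
for z in (.11,.06,.042,.036):move((*(H-D*.149),z),R)
E
```

```text
time_s: 18.23
position: [0.6012, 0.2363, 0.0699]
tool_rot: [2.264, 2.172, -0.002]
force: [2.6, -6.4, -3.2]
finger_gap: 0.04
finger_force: 3.0
12.749214505421591 6.993954479799365 [ 2.6451 -6.3962 -3.2076] [-1.0736  0.5584  0.8735  1.6583 -0.4581  1.1433 -0.1223]
shift cm [ 2.1368 -0.0337 -4.0104] turn [ 0.1179  0.2003 -0.0575]
shift cm [ 2.1543 -0.044   0.9895] turn [ 0.1179  0.2003 -0.0575]
shift cm [ 2.1606 -0.0477  2.7895] turn [ 0.1179  0.2003 -0.0575]
shift cm [ 2.1627 -0.049   3.3895] turn [ 0.1179  0.2003 -0.0575]
```

View pics/g6.png

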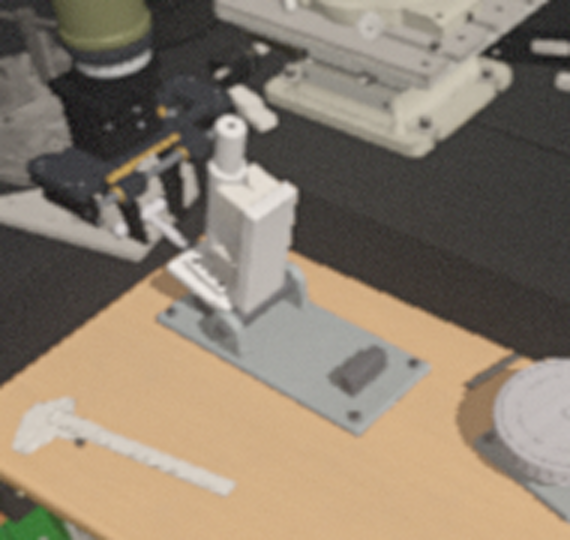

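The cradle is about 75° up, with the spindle standing at (230,150) in the Vs. The fingers are on the bed side of the bar at (150,215). I'll lift over the bar and press down on it.

```bash
python3 -m handwheel '[[[-0.5,0,0,0,0,0,4],[-0.5,0,-2,0,0,0,4],[-0.4,0,-4.2,0,0,0,4],[1,0,-4.2,0,0,0,4],[2.1,0,-4.2,0,0,0,4],[2.1,0,-3,0,0,0,4],[2.1,0,-1.5,0,0,0,4],[2.1,0,-0.5,0,0,0,4],[2.1,0,0.5,0,0,0,4],[2.1,0,0.5,0,0,0,4]]]'
python3 -m handwheel '[[[0,0,0.5,0,0,0,4],[0,0,1,0,0,0,4],[0,0,1.5,0,0,0,4],[0,0,1.9,0,0,0,4],[0,0,2.1,0,0,0,4],[0,0,2.2,0,0,0,4],[0,0,2.2,0,0,0,4]]]'
```

```text
time_s: 19.52
position: [0.6005, 0.2592, 0.0641]
tool_rot: [2.265, 2.176, -0.003]
force: [-0.4, 0.7, 0.2]
finger_gap: 0.0405
finger_force: 0.0
time_s: 20.4
position: [0.6012, 0.2602, 0.0435]
tool_rot: [2.264, 2.177, 0.001]
force: [-0.2, 0.5, -0.3]
finger_gap: 0.04
finger_force: 0.0
```

```bash
python3 -m handwheel '[[[0,0,0.2,0,0,0,4],[0,0,0.4,0,0,0,4],[0,0,0.6,0,0,0,4],[0,0,0.7,0,0,0,4],[0,0,0.7,0,0,0,4]]]'
python3 - <<'E'
from h import *
b=get_image("scene")[60:240,120:310,::-1]
a=get_image("top")[110:230,110:260,::-1]
cv2.imwrite("pics/g7.png",np.hstack([cv2.resize(b,(475,450),interpolation=2),cv2.resize(a,(325,260),interpolation=2)[:].copy() if 0 else np.vstack([cv2.resize(a,(325,260),interpolation=2),np.zeros((190,325,3),np.uint8)])]))
E
```

```text
time_s: 21.02
position: [0.6017, 0.2604, 0.0417]
tool_rot: [-2.263, -2.176, -0.004]
force: [-11.2, -2.8, 28.4]
finger_gap: 0.0401
finger_force: 14.3
```

View pics/g7.png

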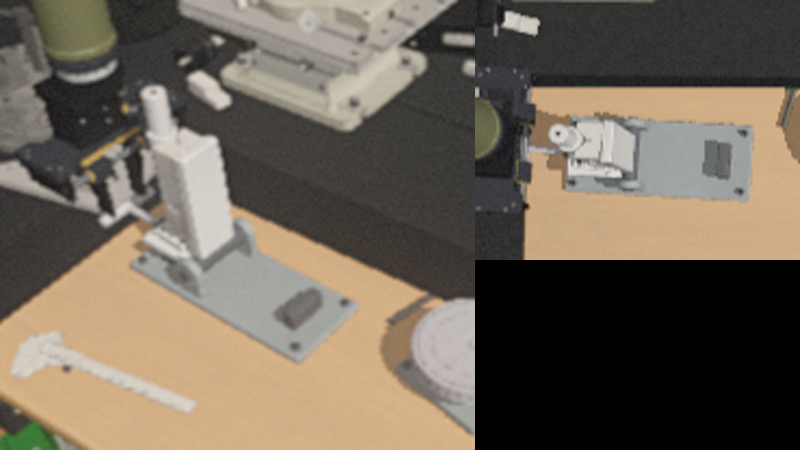

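The press went to 28 N with the TCP at 42 mm, which is the bar's height on the stop. The spindle stands upright, its top at about scene (182,97) and top (149,170). Now I'll rise and work out the neck position.

```bash
python3 -m handwheel '[[[0,0,-1,0,0,0,4],[0,0,-4,0,0,0,4],[0,0,-9,0,0,0,4],[0,0,-14,0,0,0,4],[0,0,-19,0,0,0,4],[0,0,-24,0,0,0,6.5],[0,0,-24,0,0,0,6.5],[0,0,-24,0,0,0,6.5]]]'
python3 - <<'E'
from h import *
F=H-.05*D;print("foot",F,"exp top px",proj("top",(*F,.228)),proj("scene",(*F,.228)))
print(tri((149.3,170.2),(181.8,96.6)))
print("bar exp",proj("scene",(*(H-.15*D),.035)))
R=frame(D,0,-1);move((*F,.26),R);move((*F,.19),R);print(read_state()["joints"])
for n,x in(("scene",(*F,.228)),("top",(*F,.228))):
    im=cv2.cvtColor(get_image(n),cv2.COLOR_RGB2GRAY);u,v=proj(n,x).round().astype(int);print(im[v-10:v+11:2,u-12:u+13:2])
E
```

```text
time_s: 22.12
position: [0.6008, 0.2603, 0.2759]
tool_rot: [-2.264, -2.178, -0.0]
force: [-0.5, -0.4, -0.7]
finger_gap: 0.0606
finger_force: 0.0
foot [0.5976 0.1589] exp top px [147.924  171.5937] [180.1233  96.7133]
[0.6011 0.1556 0.2277]
bar exp [169.6367 142.52  ]
shift cm [-10.1522   0.0819   1.5858] turn [ 0.0103 -0.0109  0.0847]
shift cm [-10.1535   0.0806   8.5858] turn [ 0.0103 -0.0109  0.0847]
[-1.1336  0.4288  0.9568  1.3838 -0.3477  1.5043 -0.2371]
[[ 55  55  53  53  59  56  57  55  52  56  54  59  55]
 [ 56  54  60  56  60  58  55  55  53  57  57  55  58]
 [ 78  58  55  54  56  56  55  55  62  59  61  58  57]
 [104  60  60  52  54  58  62  68  68  56  57  58  58]
 [115  88  55  58  66 157 188 194 193  81  61  57  54]
 [117 102  54  54 132 206 177 183 209 135  54  58  56]
 [107  96  59  54  90 180 207 210 203 170  54  53  62]
 [114  91  59  58  65 146 183 198 205 176  60  59  62]
 [112  80  52  59  60 127 176 198 205 192  94  62  61]
 [ 91  66  59  56  56 109 172 194 203 196 102  60  60]
 [ 84 118 122 114  87  92 165 192 203 200 141  57  64]]
[[118 119 118 118 160 161 174 176 159 175 169 176 176]
 [119 118 117 119 117 116 119 115 115 130 154 160 153]
 [109 116 118 118 121 121 125 119 121 100  64 165 179]
 [114 120 117 122 125 185 206 194 153 164 114 205 203]
 [111 119 117 115 164 203 181 209 203 164 206 196 203]
 [117 117 119 117 179 204 137 212 214 186 186 205 187]
 [120 117 118 118 126 203 209 209 183 189 192 217 113]
 [117 115 115 118 119 119 164 154 169 180 204 200 186]
 [181 155 157 153 122 122 126 199 196 203 203 190 204]
 [173 174 175 157 161 159 115  99  93 134 190 205 205]
 [177 177 175 175 114 118 118 107  84 146 185 187 189]]
```

```bash
python3 -m handwheel '[[[-2,0.1,0,0,0,0,6],[-5,0.2,0,0,0,0,6],[-8,0.3,0,0,0,0,6],[-10.3,0.3,0,0,0,0,6],[-10.3,0.3,1,0,0,0,6],[-10.3,0.3,3,0,0,0,6],[-10.3,0.3,3,0,0,0,6]]]'
python3 - <<'E'
from h import *
R=frame(D,0,-1);move((.5995,.157,.19),R)
E
```

```text
time_s: 23.1
position: [0.5984, 0.1591, 0.2436]
tool_rot: [-2.26, -2.179, 0.005]
force: [0.3, -0.4, -0.1]
finger_gap: 0.0598
finger_force: 0.0
shift cm [-0.1999  0.1394  5.3593] turn [-0.197   0.0568  0.2327]
```

```bash
python3 -m handwheel '[[[-0.2,0.1,1.5,-0.2,0,0.2,6],[-0.2,0.1,3.5,-0.2,0,0.2,6],[-0.2,0.1,5,-0.2,0,0.2,6],[-0.2,0.1,5.3,-0.2,0,0.2,6],[-0.2,0.1,5.3,-0.2,0,0.2,4],[-0.2,0.1,5.3,-0.2,0,0.2,3.2],[-0.2,0.1,5.3,-0.2,0,0.2,2.8],[-0.2,0.1,5.3,-0.2,0,0.2,2.6]]]' 8
python3 -m handwheel '[[[0,0,0,0,0,0,2.4],[0,0,0,0,0,0,2.2],[0,0,0,0,0,0,2],[0,0,0,0,0,0,1.8],[0,0,0,0,0,0,1.5],[0,0,0,0,0,0,1.5]]]' 8
```

```text
time_s: 24.1
position: [0.6012, 0.1554, 0.1939]
tool_rot: [2.266, 2.172, 0.006]
force: [-0.6, -1.2, 0.2]
finger_gap: 0.0299
finger_force: 0.0
time_s: 24.85
position: [0.6001, 0.1557, 0.1937]
tool_rot: [2.267, 2.174, 0.003]
force: [-5.4, 0.0, 5.1]
finger_gap: 0.0237
finger_force: 8.0
```

```bash
python3 -m handwheel '[[[0,-0.1,0,0,0,0,1.5],[0,-0.15,0,0,0,0,1.5],[0,-0.15,0,0,0,0,1.5]]]' 8; python3 -m handwheel '[[[0,0,0,0,0,0,1.5],[0,0,0,0,0,0,1.5]]]' 40; python3 -m handwheel '[[[0,0,-0.2,0,0,0,1.5],[0,0,-0.4,0,0,0,1.5],[0,0,-0.6,0,0,0,1.5],[0,0,-0.8,0,0,0,1.5],[0,0,-0.8,0,0,0,1.5],[0,0,-0.8,0,0,0,1.5]]]'
```

```text
time_s: 25.22
position: [0.5998, 0.1555, 0.1937]
tool_rot: [2.266, 2.172, 0.006]
force: [-1.9, 1.8, 2.2]
finger_gap: 0.0241
finger_force: 8.0
time_s: 25.48
position: [0.5997, 0.1554, 0.1937]
tool_rot: [2.266, 2.172, 0.006]
force: [-0.9, 1.0, 2.7]
finger_gap: 0.0229
finger_force: 40.0
time_s: 26.22
position: [0.5994, 0.1553, 0.2017]
tool_rot: [2.266, 2.172, 0.005]
force: [0.1, 0.2, -4.1]
finger_gap: 0.0234
finger_force: 40.0
```

```bash
python3 -m handwheel '[[[0.5,0,0,0,0,0,1.5],[1.2,0,0,0,0,0,1.5],[2,0,0,0,0,0,1.5],[2.8,0,0,0,0,0,1.5],[3.5,0,0,0,0,0,1.5],[4,0,0,0,0,0,1.5],[4,0,0,0,0,0,1.5],[4,0,0,0,0,0,1.5]]]'; python3 -m handwheel '[[[0,0,-1,0,0,0,1.5],[0,0,-3,0,0,0,1.5],[0,0,-6,0,0,0,1.5],[0,0,-10,0,0,0,1.5],[0,0,-14,0,0,0,1.5],[0,0,-18,0,0,0,1.5],[0,0,-20,0,0,0,1.5],[0,0,-20,0,0,0,1.5],[0,0,-20,0,0,0,1.5]]]'
python3 - <<'E'
from h import *
print(read_state()["joints"])
R=frame(D,0,-1);move((.6275,-.2168,.3),R);print(proj("scene",(.6,.195,.42)))
E
```

```text
time_s: 27.22
position: [0.6013, 0.1948, 0.2016]
tool_rot: [2.266, 2.171, 0.005]
force: [-0.2, 0.1, -3.5]
finger_gap: 0.0233
finger_force: 40.0
time_s: 28.35
position: [0.6001, 0.1951, 0.4012]
tool_rot: [2.267, 2.172, 0.004]
force: [-0.2, 0.2, -3.5]
finger_gap: 0.0231
finger_force: 40.0
[-1.057   0.3645  1.0037  1.2042 -0.3089  1.7238 -0.1772]
shift cm [-41.0334   4.4663  10.1234] turn [ 0.2179 -0.0155 -0.1367]
[151.6914  14.6318]
```

```bash
python3 -m handwheel '[[[-1,0.1,0,0,0,0,1.5],[-4,0.4,0,0,0,0,1.5],[-8,0.8,0,0,0,0,1.5],[-12,1.3,0,0,0,0,1.5],[-16,1.7,0,0,0,0,1.5],[-20,2.2,0,0,0,0,1.5],[-24,2.6,0,0,0,0,1.5],[-28,3,0,0,0,0,1.5],[-32,3.5,0,0,0,0,1.5],[-35,3.8,0,0,0,0,1.5]]]'; python3 -m handwheel '[[[-2,0.2,0,0,0,0,1.5],[-4,0.4,1,0,0,0,1.5],[-5,0.6,3,0,0,0,1.5],[-5.5,0.6,6,0,0,0,1.5],[-5.5,0.6,8,0,0,0,1.5],[-5.5,0.6,9,0,0,0,1.5],[-5.5,0.6,9,0,0,0,1.5],[-5.5,0.6,9,0,0,0,1.5]]]'
python3 - <<'E'
from h import *
s=read_state();print(s["joints"])
R=frame(D,0,-1);move((.6275,-.2168,.2137),R);move((.6275,-.2168,.2037),R)
im=get_image("scene");cv2.imwrite("pics/p1.png",im[:,:,::-1]);
c=np.array([s["position"][0],s["position"][1],s["position"][2]-.1537])
print("foot exp px",proj("scene",c),"right flange corners")
for dx,dy in((-.024,.024),(-.024,-.024),(.024,-.024)):print(proj("scene",c+[dx,dy,0]))
u,v=proj("scene",c).round().astype(int)
g=cv2.cvtColor(im,cv2.COLOR_RGB2HSV);print(g[v-18:v+22:2,u-26:u+28:2,2])
E
```

```text
time_s: 29.6
position: [0.6223, -0.1591, 0.4009]
tool_rot: [2.27, 2.169, 0.003]
force: [0.4, 0.4, -3.3]
finger_gap: 0.023
finger_force: 40.0
time_s: 30.6
position: [0.6278, -0.2112, 0.3124]
tool_rot: [2.265, 2.171, 0.006]
force: [-0.4, 0.4, -4.2]
finger_gap: 0.0233
finger_force: 40.0
[-0.4217  0.4645  1.0431  1.3041 -0.4002  1.5839  0.5215]
shift cm [-0.5552 -0.0605  9.8738] turn [ 0.3236  0.0037 -0.0978]
shift cm [-0.5552 -0.0661 10.8738] turn [ 0.3236  0.0037 -0.0978]
foot exp px [310.3123 164.1376] right flange corners
[296.1586 166.0967]
[313.9968 173.8777]
[324.3416 162.1957]
[[ 66  61  62  64  67  65  66  62  61  72 139 144 173 187 201 207 206 126
   59  63  60  64  63  60  59  65  64]
 [ 63  64  64  62  67  65  62  64  67  72 137 146 177 188 201 205 206 108
   58  61  62  61  62  60  65  62  57]
 [ 60  59  65  63  63  65  63  67  63  75 137 152 177 189 203 209 204 104
   64  61  63  58  60  57  61  60  63]
 [ 57  57  54  59  62  65  66  64  65  69 129 154 178 191 203 209 204 106
   57  66  61  64  66  60  62  64  58]
 [ 56  56  57  52  56  62  61  63  66  71 129 155 181 193 20
[... 1048 characters left out ...]
  63  57  63  66  75]
 [150  91  61  61  63  63  66  62  63  66  61  58  62  55  57  60  62  65
   65  57  62  61  62  62  65  61  62]
 [209 203 154 120  62  62  65  66  65  60  63  63  62  65  66  63  61  63
   61  62  63  63  63  62  62  64  58]
 [208 206 182 130  98  99  70  61  61  70  69  67  65  64  70  70  66  65
   64  63  62  64  63  57  61  61  66]
 [200 149 107 125 179 206 187 130 134 182 184 169 174 173 176 187 159 122
  110  64  63  64  64  64  64  69  61]
 [115 110 134 192 199 203 196 181 183 190 191 188 189 192 190 187 186 185
  179 155 110  66  64  65  67  65  68]
 [116 131 144 146 166 182 183 189 191 192 188 187 190 190 188 187 190 191
  192 185 171 163 114  63  62  63  64]]
```

Flange corners found at (296,163), (312,172) and (324,160), within 2 px of where they should be. Now I'll lower it.

```bash
python3 -m handwheel '[[[-0.3,-0.1,2,0.3,0,0,1.5],[-0.5,-0.1,5,0.3,0,0,1.5],[-0.5,-0.1,8,0.3,0,0,1.5],[-0.5,-0.1,9.5,0.3,0,0,1.5],[-0.5,-0.1,10,0.3,0,0,1.5],[-0.5,-0.1,10,0.3,0,0,1.5],[-0.5,-0.1,10,0.3,0,0,1.5]]]'
python3 - <<'E'
from h import *
s=read_state()
R=frame(D,0,-1);move((.6275,-.2168,.2037),R)
im=get_image("scene");g=cv2.cvtColor(im,cv2.COLOR_RGB2HSV)[...,2]
c=np.array([s["position"][0],s["position"][1],.058])
for dx,dy in((-.024,.024),(-.024,-.024),(.024,-.024)):print(proj("scene",c+[dx,dy,0]))
e=cv2.Canny(g,60,140);u,v=proj("scene",c).round().astype(int)
for r in e[v-16:v+22,u-28:u+28]:print("".join(".#"[x>0] for x in r))
print(u,v)
E
```

```text
time_s: 31.52
position: [0.6272, -0.2166, 0.2128]
tool_rot: [2.268, 2.173, 0.001]
force: [0.4, -0.3, -5.2]
finger_gap: 0.023
finger_force: 40.0
shift cm [-0.016   0.0252  0.9127] turn [ 0.0605  0.0166 -0.1208]
[296.7732 196.8793]
[313.2556 204.6754]
[322.8493 193.0188]Traceback (most recent call last):
  File "<stdin>", line 8, in <module>
  File "<stdin>", line 8, in <genexpr>
TypeError: string indices must be integers, not 'numpy.bool'
```

Position is on target, so I'll lower in small steps.

```bash
python3 -m handwheel '[[[0,0,0.2,0,0,0,1.5],[0,0,0.4,0,0,0,1.5],[0,0,0.5,0,0,0,1.5],[0,0,0.6,0,0,0,1.5],[0,0,0.6,0,0,0,1.5],[0,0,0.6,0,0,0,1.5]]]'; python3 -m handwheel '[[[0,0,0.1,0,0,0,1.5],[0,0,0.15,0,0,0,1.5],[0,0,0.2,0,0,0,1.5],[0,0,0.2,0,0,0,1.5]]]'
```

```text
time_s: 32.33
position: [0.6267, -0.2162, 0.2057]
tool_rot: [-2.268, -2.173, 0.0]
force: [0.1, -0.4, -4.0]
finger_gap: 0.023
finger_force: 40.0
time_s: 32.83
position: [0.6267, -0.2163, 0.2038]
tool_rot: [-2.268, -2.173, 0.0]
force: [0.2, 0.8, -2.4]
finger_gap: 0.0231
finger_force: 40.0
```

```bash
python3 -m handwheel '[[[0,0,0.05,0,0,0,1.5],[0,0,0.1,0,0,0,1.5],[0,0,0.1,0,0,0,1.5]]]'
```

```text
time_s: 33.2
position: [0.6269, -0.2164, 0.2037]
tool_rot: [2.268, 2.174, 0.001]
force: [-2.0, 1.0, 3.7]
finger_gap: 0.0229
finger_force: 40.0
```

Contact is at 203.7 mm, just as predicted. I'll ease the grip, open, and measure where it stands before withdrawing.

```bash
python3 -m handwheel '[[[0,0,0,0,0,0,1.5],[0,0,0,0,0,0,2.3],[0,0,0,0,0,0,2.6],[0,0,0,0,0,0,3],[0,0,0,0,0,0,3.5],[0,0,0,0,0,0,4.5],[0,0,0,0,0,0,5.5],[0,0,0,0,0,0,5.5]]]' 5; python3 -m handwheel '[[[0,0,-1,0,0,0,5.5],[0,0,-3,0,0,0,5.5],[0,0,-6,0,0,0,5.5],[0,0,-11,0,0,0,5.5],[0,0,-16,0,0,0,5.5],[3,-4,-18,0,0,0,5.5],[6,-8,-18,0,0,0,5.5],[10,-12,-18,0,0,0,5.5],[10,-12,-18,0,0,0,5.5],[10,-12,-18,0,0,0,5.5]]]'
python3 - <<'E'
from h import *
c=np.array([.6269,-.2164,.05])
for n in("scene","top"):
    im=get_image(n);g=cv2.cvtColor(im,cv2.COLOR_RGB2GRAY)
    print(n,"top exp",proj(n,c+[0,0,.188]),"table",proj(n,(.6268,-.2168,.05)))
    u,v=proj(n,c+[0,0,.1]).round().astype(int);cv2.imwrite(f"pics/end_{n}.png",im[:,:,::-1])
    w=proj(n,c+[0,0,.188]).round().astype(int)
    print(w);print(g[w[1]-8:w[1]+9:2,w[0]-12:w[0]+13:2])
    w=proj(n,c).round().astype(int);print("foot",w);print(g[w[1]-14:w[1]+17:2,w[0]-20:w[0]+21:2])
a=cv2.imread("pics/scene0.png");b=cv2.imread("pics/end_scene.png")
m=(cv2.absdiff(a,b).max(2)>60).astype(np.uint8);m=cv2.morphologyEx(m,cv2.MORPH_OPEN,np.ones((3,3)))
print([tuple(x) for x in cv2.connectedComponentsWithStats(m)[2][1:]])
a=cv2.imread("pics/top0.png");b=cv2.imread("pics/end_top.png")
m=(cv2.absdiff(a,b).max(2)>60).astype(np.uint8);m=cv2.morphologyEx(m,cv2.MORPH_OPEN,np.ones((3,3)))
print([tuple(x) for x in cv2.connectedComponentsWithStats(m)[2][1:]])
E
```

```text
time_s: 34.2
position: [0.6267, -0.2161, 0.2026]
tool_rot: [-2.268, -2.173, 0.0]
force: [-0.2, 0.4, 0.1]
finger_gap: 0.0526
finger_force: 0.0
time_s: 35.45
position: [0.5115, -0.1115, 0.384]
tool_rot: [-2.267, -2.174, -0.004]
force: [0.4, -0.3, -0.1]
finger_gap: 0.0548
finger_force: 0.0
scene top exp [314.1258 137.9266] table [309.6649 197.2469]
[314 138]
[[ 58  59  56  61  59  61  56  54  53  55  57  59  56]
 [ 59  58  58  54  57  51  51  56  60  58  60  55  56]
 [ 56  55  58  57 113 150 141  82  52  58  55  55  58]
 [ 57  58  64 167 205 199 202 199 131  56  59  62  58]
 [ 60  56  72 187 206 159 182 209 182  51  60  58  63]
 [ 59  57  63 146 197 206 211 215 176  49  55  61  60]
 [ 58  59  62 125 152 184 201 206 170  57  58  54  60]
 [ 59  58  65 127 158 183 199 206 124  60  59  63  57]
 [ 64  59 108 135 161 186 200 204 107  55  63  58  59]]
foot [310 197]
[[139 136 135 121 134 178 186 140 158 180 193 203 206 189 185 183 170 153
  105  60  54]
 [125 116 117 127 124 136 169 138 159 181 194 204 203 188 182 188 188 182
  178 159  77]
 [124 123 125 126 122 114 119 132 164 184 195 206 202
[... 6232 characters left out ...]
np.int32(63), np.int32(75), np.int32(1558)), (np.int32(187), np.int32(353), np.int32(32), np.int32(37), np.int32(855)), (np.int32(184), np.int32(392), np.int32(22), np.int32(13), np.int32(166)), (np.int32(60), np.int32(394), np.int32(101), np.int32(26), np.int32(938)), (np.int32(225), np.int32(395), np.int32(6), np.int32(4), np.int32(21)), (np.int32(0), np.int32(396), np.int32(9), np.int32(12), np.int32(75)), (np.int32(11), np.int32(396), np.int32(3), np.int32(3), np.int32(9)), (np.int32(9), np.int32(399), np.int32(49), np.int32(21), np.int32(529)), (np.int32(207), np.int32(411), np.int32(10), np.int32(9), np.int32(55)), (np.int32(164), np.int32(415), np.int32(9), np.int32(5), np.int32(31))]
```

The spindle stands upright, with its top and flange where they should be, within 2 px. The cradle bar is at its stop position and none of the measuring tools shows any change. Handing in.

```bash
python3 -c "
from bench import *
print(sign_off())"
```

```text
the job is handed in; nothing more can be done
None
```

The job is handed in at about 35.5 s: the spindle went into the cradle, was tipped fully upright, and now stands on its flange within about 2 mm of the table's centre, well inside the 90 mm ring, with the measuring tools undisturbed; I viewed 12 pictures against the limit of 10.

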